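# Make up two service kits for the tube straightener

## Robot

A 6-joint arm with a two-finger parallel gripper is mounted at the origin on the work surface. World frame = base frame: x ahead of the robot, y to its left, z up, the work surface at z = 0. Lengths are in m, angles in rad, forces in N, time in s.
With the tool pointing down it reaches from about 0.35 to 0.975 m from the base axis. Payload 4.9 kg.
Tool frame: the origin (TCP) lies at the very end of the fingers, on their centre line; the grasp point (between the pads) lies 19 mm behind it; z points along the fingers, y is the line along which they close (so a half turn about z gives the same grasp; the last joint's range is limited). The gripper opens to 85 mm and grips with 20 to 120 N. Pads are 22 mm wide; open, the fingers measure 114 mm over their backs; the gripper's body (76 mm by 85 mm) begins 54 mm behind the grasp point. The pads swing forward as they close: fully open they stand 13 mm farther back than shut.
Start: joints at [1.111, 0.053, 1.613, -0, 1.476, -0.119], TCP at [0.209, 0.589, 0.231] pointing down, gripper open.
Joint ranges: [-3.01, 3.01], [-1.01, 2.22], [0.06, 2.58], [-1.02, 4.17], [0.09, 2.62], [-3.14, 3.14]. Speed limits (rad/s): [2.57, 2.57, 3.14, 3.14, 3.14, 3.14].

## Interface

Orientations are given as a rotation vector (axis times angle).
In Python, from station import ctrl gives the robot as it stands.
- The arm moves only by the tool jog_arm, never from a script. Its argument "plan" is a list of rows, each a list of 7 numbers: the shift along the tool's x, y, z in units of 0.02 m (1.0 is 0.02 m), then the turn, a rotation vector about the tool's x, y, z in units of 45 degrees (1.0 is 45 degrees), then the opening, from -1 (shut) to 1 (fully open). A call has 1 to 8 rows; each row shifts and turns the commanded pose from where the row before left it, along the tool's axes as they then stand; what a row does not reach is not made up. A row lasts 1/10 s, in which the tool goes at most 50 mm and 8.59 degrees, less where a joint would pass 70% of its speed; a pose out of reach is approached as far as the arm can. A call with a number of a shift or a turn outside -1 to 1 is refused whole. A call with a gripper value outside its range is refused whole. The fingers move at their own pace and stop on an object; "grip_force" is the grip in N (left out, the last holds). Time passes only in rows, so rows that do not move let the fingers close. It gives the time, the measured TCP pose, the force, the opening and the grip force at its end, in the units of the state.
- ctrl.get_obs(): the state, without advancing time (a new reading comes with each control period).
- ctrl.get_image(name): name is "scene" or "top" or "wrist"; returns (picture, depth): 384x512x3 uint8, red, green, blue; 384x512 float32, m along the optical axis (not along the pixel's ray), 0 where there is no reading.
- ctrl.camera_info(name): a dict with "camera_matrix" (3x3 intrinsics, pixels), "rvec" (rotation vector, rad) and "tvec" (3), from world to camera coordinates, as OpenCV has them; the wrist camera has in their place "T_tool_cam" (4x4, takes a point from camera to tool coordinates, whose origin is the TCP and whose axes are the flange's). Camera axes: x right, y down, z forward; pixel columns grow to the right and rows downward; lengths in m; the calibration is good to about 2 mm. The wrist camera is an equidistant fisheye: a pixel r from the principal point sees the ray r / f radians off the axis. A picture is of the moment at which its call begins: read the wrist's pose just before it. camera_info takes no time and is no camera call.
- ctrl.finish_job(): hands the job in; it is judged then, once.
The state is a dict: "t": time; "q": joint angles; "dq": joint speeds; "effort": joint torques, N m; "tool_pos": TCP position; "tool_rot": TCP orientation; "contact_force": force on the tool from outside, world axes, zero at the start; "wrist_torque": the same for the moment, N m; "opening": finger opening in m; "grip_force": force on a finger pad.
Only numpy, scipy, OpenCV 4.12 (cv2) and the standard library are available. Lean on these libraries where they do the work, as an engineer would, in place of code of your own. Each camera call takes 0.05 s, during which the arm holds its last target. There are 200 camera calls.

## Task

Make up the two kits from the parts standing along the near side of the bench: set the amber wheel, the steel roller and the blue clamp block in the blue tray, each centred on the outline drawn for it, the block lying along its outline; and stand the copper coupling and the brass nut anywhere on the floor of the red tray. Every part is left upright as it stood and let go, and the white nylon roller stays in its place.

Things in the scene. Friction and masses are not known exactly. Their poses are not given: they have to be found in the camera images.
- wheel_center (a point): Amber support wheel lying flat: a solid disc 58 mm in diameter, 34 mm high, with a steel and black hub on top. Loose, on the bench. The point is its centre, half-way up; z is up along its axis. 
- steel_roller_center (a point): Steel roller standing on its end: a solid cylinder 38 mm in diameter, 44 mm high, bare dark grey metal, with black rings on its top face. Loose. The point is its centre, half-way up; z is up along its axis. 
- nylon_roller_center (a point): White nylon roller, same shape and size as the steel one (38 mm diameter, 44 mm high) but white. Loose, among the other parts; it stays where it is. The point is its centre, half-way up; z is up along its axis. 
- clamp_block_center (a point): Blue clamp block: a solid bar 22 mm (its x) by 50 mm (its y, the long way) by 36 mm high, with two steel bolt heads on top. Loose. The point is its centre, half-way up; z is up.
- coupling_center (a point): Copper coupling: an open tube standing on end, outside 28 mm, bore 23 mm, 46 mm high. Loose. The point is its centre, half-way up; z is up along its axis. 
- brass_nut_center (a point): Brass hexagon nut standing on its face: 30 mm across flats, about 35 mm across corners, 36 mm high, a dark bore drawn on top. Its flats look along its x and every 60 degrees from there. Loose. The point is its centre, half-way up; z is up along its axis. 
- wheel_spot: Large outline on the floor of the blue tray: an amber disc 64 mm in diameter with a black edge, for the amber wheel. Origin: its centre, on the tray floor, 5 mm above the bench. x and y parallel to the blue tray's sides. The three outlines lie in a row along the tray's y, about 90 mm apart in an order that changes, within 8 mm of its middle line.
- roller_spot: Small outline on the floor of the blue tray: a grey disc 44 mm in diameter with a black edge, for the steel roller. Origin: its centre, on the tray floor, 5 mm above the bench. x and y parallel to the tray's sides. The blue tray is fixed, 140 mm (x) by 290 mm (y) outside, white floor 5 mm thick, rim 5 mm thick reaching 12 mm above the bench.
- block_spot: Oblong outline on the floor of the blue tray: a blue rectangle with a black edge, 32 mm (x) by 58 mm (y). It marks where the clamp block goes, long side along y, either way round. Origin: its centre, on the tray floor, 5 mm above the bench.
- red_tray: Red open tray, fixed, 140 mm (its x) by 180 mm (its y) outside, walls 5 mm thick and 12 mm high, floor 5 mm thick (its top is 5 mm above the bench). Origin: centre of its underside, on the bench. z is up.
Not all that is in view belongs to the job. There is more than one size of the part that bears coupling_center; the job needs the largest.

How it is judged:
By the outcome, as a careful person would: the job done as asked, in the order asked, and still so for the second after the job is handed in, with the robot touching nothing.
It also fails if it takes over 122 s, if anything falls off the work surface, if the arm or the gripper's body presses on something with over 40 N, if the wrist force passes 120 N, or if a joint passes its speed limit or range.

## Working session

There is one attempt and no reset: what is moved stays moved. The work goes in short steps, Python scripts to look and compute and a tool call to move; the robot and the scene stay as the last step left them, time stands still between calls to the robot, and variables do not carry over. Pictures are saved under pics/ and viewed, at most 14 in all, crops included, and the job is handed in when it is done.

Besides the shell and the picture viewer there is one more tool, called after ">>>" by a JSON object that holds its "method" and its "body". jog_arm: Moves the arm, as the interface text tells. Shifts and turns lie within -1 to 1; 1 stands for 0.02 m of shift or 45 degrees of turn. Its arguments: {"type":"object","properties":{"plan":{"type":"array"},"grip_force":{"type":"number"}},"required":["plan"]}

```bash
ls; mkdir -p pics; python3 - <<'E'
from station import ctrl
import cv2,numpy as np
for n in("top","scene"):
    im,d=ctrl.get_image(n); np.savez(""+n+".npz",im=im,d=d)
    cv2.imwrite(f"pics/{n}0.png",im[:,:,::-1]); print(n,ctrl.camera_info(n))
print(ctrl.get_obs()); print(ctrl.camera_info("wrist"))
E
```

```text
pics
top {'camera_matrix': array([[381.03497184,   0.        , 258.66281191],
       [  0.        , 381.03497184, 190.97110869],
       [  0.        ,   0.        ,   1.        ]]), 'rvec': array([ 2.14098942, -2.14903864,  0.15036211]), 'tvec': array([-0.01562368,  0.50320799,  0.82184778])}
scene {'camera_matrix': array([[482.31639995,   0.        , 254.81626182],
       [  0.        , 482.31639995, 190.74320635],
       [  0.        ,   0.        ,   1.        ]]), 'rvec': array([ 2.03044662,  0.83784783, -0.43547517]), 'tvec': array([-0.34900086, -0.15430208,  1.34925305])}
{'t': 0.1, 'q': array([ 1.11098775e+00,  5.33016250e-02,  1.61416845e+00, -8.01485723e-07,
        1.47597469e+00, -1.18989015e-01]), 'dq': array([-5.96718197e-04, -5.01306600e-04, -2.03478407e-03,  4.85177339e-04,
        3.72545797e-04, -2.26602404e-05]), 'effort': array([ 2.31330077e-04, -3.94896019e+01, -3.71366465e+01, -4.25569681e-05,
        3.83767619e-03,  2.36278095e-05]), 'tool_pos': array([0.20865463, 0.58854619, 0.23017223]), 'tool_rot': array([-5.32680956e-01, -3.09556647e+00,  2.78819820e-03]), 'contact_force': array([-0.51932435, -0.84095912, -0.59900626]), 'wrist_torque': array([-0.05825259, -0.00203779,  0.02067525]), 'grip_force': 0.0, 'opening': 0.08493251602349516}
{'camera_matrix': array([[297.31863964,   0.        , 256.49570543],
       [  0.        , 297.31863964, 187.21322045],
       [  0.        ,   0.        ,   1.        ]]), 'T_tool_cam': array([[ 9.43869158e-04, -9.48963106e-01, -3.15385688e-01,
         8.16476768e-02],
       [ 9.99999554e-01,  8.99437484e-04,  2.86429448e-04,
        -1.75330301e-04],
       [ 1.18587313e-05, -3.15385818e-01,  9.48963532e-01,
        -1.42860902e-01],
       [ 0.00000000e+00,  0.00000000e+00,  0.00000000e+00,
         1.00000000e+00]])}
```

View pics/top0.png

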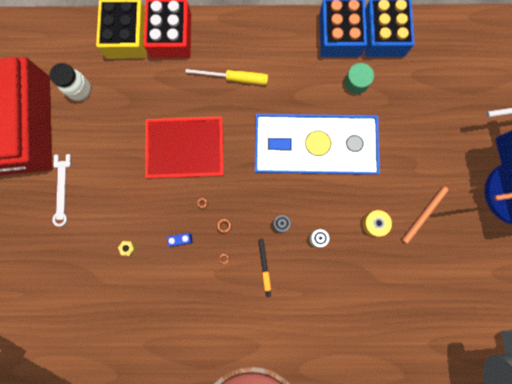

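View pics/scene0.png

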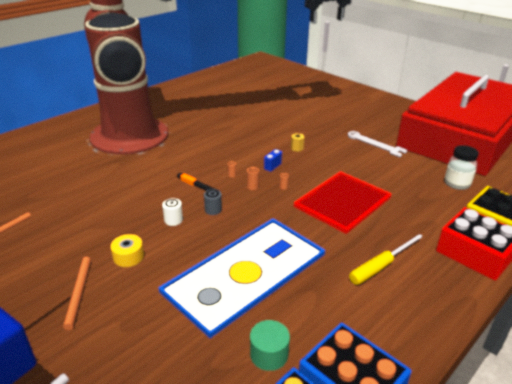

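```bash
cat > h.py <<'E'
import numpy as np,cv2
from station import ctrl
def cam(n):
    i=ctrl.camera_info(n); return i["camera_matrix"],cv2.Rodrigues(i["rvec"])[0],i["tvec"]
def topix(uv,z,n="top"):   # pixels -> world points on plane height z
    K,R,t=cam(n); uv=np.atleast_2d(uv).astype(float)
    r=np.c_[uv,np.ones(len(uv))]@np.linalg.inv(K).T@R; c=-R.T@t
    return c+r*((z-c[2])/r[:,2])[:,None]
def cloud(d,n="top"):
    K,R,t=cam(n); v,u=np.mgrid[:d.shape[0],:d.shape[1]]
    p=np.stack([(u-K[0,2])/K[0,0]*d,(v-K[1,2])/K[1,1]*d,d],-1)
    return (p-t)@R
E
python3 - <<'E'
from h import *
f=np.load("top.npz");im,d=f["im"],f["d"]
P=cloud(d);hsv=cv2.cvtColor(im,cv2.COLOR_RGB2HSV)
print("top corners",topix([[0,0],[511,0],[256,383]],0).round(3))
print("bench z",np.median(P[280:340,100:200,2]))
# parts: pixels above bench in windows
for n,(u,v) in dict(wheel=(378,223),steel=(282,224),nyl=(320,238),block=(180,240),nut=(126,248),c1=(202,203),c2=(224,226),c3=(224,258)).items():
    w=22 if n in("wheel","block") else 15
    sl=(slice(v-w,v+w),slice(u-w,u+w)); Q=P[sl].reshape(-1,3); h=Q[:,2]
    zt=np.percentile(h,98); m=h>zt-.006
    q=Q[m]; c,(a,b),ang=cv2.minAreaRect((q[:,:2]*1000).astype(np.float32))
    print(n,"top z %.3f"%zt,m.sum(),"mean",q[:,:2].mean(0).round(4),"rect",np.round(c,1),round(a,1),round(b,1),round(ang,1))
def blob(mask,win,z,name):
    m=np.zeros(mask.shape,np.uint8);u0,u1,v0,v1=win;m[v0:v1,u0:u1]=mask[v0:v1,u0:u1]
    k=max(cv2.findContours(m,0,2)[0],key=cv2.contourArea)
    p=topix(k[:,0],z)[:,:2]
    c,s,ang=cv2.minAreaRect((p*1000).astype(np.float32));print(name,np.round(c,1),np.round(s,1),round(ang,1))
H,S,V=[hsv[...,i] for i in range(3)]
blob((S>90),(300,337,126,160),.005,"wspot")
blob((V<190),(343,367,132,156),.005,"rspot")
blob((S>90)&(H>100),(262,298,132,156),.005,"bspot")
blob((S>120)&(H>100)&(H<130),(245,390,105,185),.012,"blue tray")
blob((S>200)&((H<4)|(H>176)),(135,233,105,190),.012,"red tray")
E
```

```text
top corners [[ 1.001  0.638  0.   ]
 [ 0.993 -0.656  0.   ]
 [ 0.084 -0.01   0.   ]]
bench z 0.0005268362519591765
wheel top z 0.036 525 mean [ 0.4313 -0.2811] rect [ 421.2 -164.9] 56.5 294.7 5.0
steel top z 0.047 223 mean [ 0.431  -0.0671] rect [410.  -56.4] 36.3 85.9 62.7
nyl top z 0.047 225 mean [ 0.3984 -0.1476] rect [398.8 -94.8] 35.0 149.1 0.8
block top z 0.038 231 mean [0.3963 0.1554] rect [395.2  82.8] 207.2 26.9 89.1
nut top z 0.039 172 mean [0.3784 0.2746] rect [377.6 136.2] 313.6 28.4 89.8
c1 top z 0.033 34 mean [0.4611 0.0869] rect [429.1  51.7] 173.6 18.0 50.0
c2 top z 0.048 50 mean [0.4179 0.0456] rect [412.   23.4] 105.3 26.4 68.1
c3 top z 0.033 31 mean [0.3579 0.0529] rect [361.9  23.9] 18.4 94.3 11.3
wspot [ 623.6 -158.8] [57.2 56.3] 89.7
rspot [ 621.4 -244.8] [38.7 38.1] 43.0
bspot [621.4 -67.3] [50.  26.9] 89.1
blue tray [ 619.6 -154.2] [289.3 141.4] 89.0
red tray [612.  159.6] [141.2 178.4] 1.1
```

```bash
python3 - <<'E'
from h import *
f=np.load("top.npz");im,d=f["im"],f["d"]
P=cloud(d);hsv=cv2.cvtColor(im,cv2.COLOR_RGB2HSV)
for n,(u,v) in dict(wheel=(378,223),steel=(282,224),nyl=(320,238),block=(180,240),nut=(126,248),c1=(202,203),c2=(224,226),c3=(224,258)).items():
    w=22 if n in("wheel","block") else 15
    sl=(slice(v-w,v+w),slice(u-w,u+w)); Q=P[sl].reshape(-1,3)[d[sl].ravel()>.1]; h=Q[:,2]
    zt=np.percentile(h,90) if n[0]!='c' else dict(c1=.033,c2=.047,c3=.033)[n]
    q=Q[(abs(h-zt)<.005)]; q=q[np.linalg.norm(q-np.median(q,0),axis=1)<.04]
    c,s,ang=cv2.minAreaRect((q[:,:2]*1000).astype(np.float32))
    print(n,"z %.3f"%zt,len(q),"mean",(q[:,:2].mean(0)*1e3).round(1),"rect",np.round(c,1),np.round(s,1),round(ang,1))
c=cv2.resize(im[180:290,90:420],None,fx=2.4,fy=2.4,interpolation=cv2.INTER_CUBIC);cv2.imwrite("pics/parts.png",c[...,::-1])
E
```

```text
wheel z 0.034 526 mean [ 431.7 -283. ] rect [ 431.9 -283.1] [55.7 56.2] 87.7
steel z 0.045 221 mean [431.7 -67.8] rect [431.4 -67.5] [35.9 36. ] 72.8
nyl z 0.045 226 mean [ 398.9 -151. ] rect [ 399.7 -151.5] [35.7 34.9] 89.8
block z 0.035 227 mean [396.9 160.5] rect [397.  161.5] [22. 51.] 9.3
nut z 0.037 173 mean [378.4 276.1] rect [378.3 276.5] [33.  28.4] 89.8
c1 z 0.033 27 mean [478.6 110.3] rect [479.1 110.7] [18.1 18.1] 6.3
c2 z 0.047 41 mean [426.1  60.1] rect [426.5  60. ] [26.4 24.3] 0.5
c3 z 0.033 25 mean [355.2  61. ] rect [355.6  60.7] [18.8 18.1] 45.0
```

>>> {"method": "jog_arm", "body": {"plan": [[0,0,0,0,0,0.19,0.8],[0,0,0,0,0,0.19,0.8],[0,0,0,0,0,0.19,0.8],[0,0,0,0,0,0.19,0.8],[0,0,0,0,0,0.19,0.8],[0,0,0,0,0,0.19,0.8],[0,0,0,0,0,0.19,0.8],[0,0,0,0,0,0.19,0.8]]}}

```text
t: 0.9
tool_pos: [0.2087, 0.5887, 0.2306]
tool_rot: [2.188, 2.254, -0.002]
contact_force: [0.5, 0.6, 0.9]
opening: 0.0772
grip_force: 0.0
```

>>> {"method": "jog_arm", "body": {"plan": [[0,0,0,0,0,0.038,0.8],[-1,1,0,0,0,0,0.8],[-1,1,0,0,0,0,0.8],[-1,1,0,0,0,0,0.8],[-1,1,0,0,0,0,0.8],[-1,1,0,0,0,0,0.8],[-1,1,0,0,0,0,0.8],[-1,1,0,0,0,0,0.8]]}}

```text
t: 1.7
tool_pos: [0.3503, 0.4489, 0.231]
tool_rot: [2.211, 2.231, -0.001]
contact_force: [0.1, 0.4, 0.5]
opening: 0.0769
grip_force: 0.0
```

>>> {"method": "jog_arm", "body": {"plan": [[-1,1,0,0,0,0,0.8],[-1,1,0,0,0,0,0.8],[-1,1,0,0,0,0,0.8],[-1,1,0,0,0,0,0.8],[-1,0.15,0,0,0,0,0.8],[-1,0,0,0,0,0,0.8],[-1,0,0,0,0,0,0.8],[-1,0,0,0,0,0,0.8]]}}

```text
t: 2.5
tool_pos: [0.4336, 0.2895, 0.2309]
tool_rot: [-2.212, -2.231, 0.001]
contact_force: [-0.4, 1.1, 0.2]
opening: 0.0769
grip_force: 0.0
```

>>> {"method": "jog_arm", "body": {"plan": [[-1,0,0,0,0,0,0.8],[-1,0,0,0,0,0,0.8],[-1,0,0,0,0,0,0.8],[-1,0,0,0,0,0,0.8],[-1,0,0,0,0,0,0.8],[-1,0,0,0,0,0,0.8],[-1,0,0,0,0,0,0.8],[-1,0,0,0,0,0,0.8]]}}

```text
t: 3.3
tool_pos: [0.4345, 0.1296, 0.2311]
tool_rot: [-2.211, -2.231, 0.0]
contact_force: [-0.4, -0.1, -0.1]
opening: 0.0769
grip_force: 0.0
```

>>> {"method": "jog_arm", "body": {"plan": [[-1,0,0,0,0,0,0.8],[-1,0,0,0,0,0,0.8],[-1,0,0,0,0,0,0.8],[-1,0,0,0,0,0,0.8],[-1,0,0,0,0,0,0.8],[-1,0,0,0,0,0,0.8],[-1,0,0,0,0,0,0.8],[-1,0,0,0,0,0,0.8]]}}

```text
t: 4.1
tool_pos: [0.4356, -0.0303, 0.2311]
tool_rot: [-2.212, -2.231, 0.0]
contact_force: [-0.2, -0.6, 0.6]
opening: 0.0766
grip_force: 0.0
```

>>> {"method": "jog_arm", "body": {"plan": [[-1,0,1,0,0,0,0.8],[-1,0,1,0,0,0,0.8],[-1,0,1,0,0,0,0.8],[-1,0,1,0,0,0,0.8],[-1,0,1,0,0,0,0.8],[-1,0,0,0,0,0,0.8],[-1,0,0,0,0,0,0.8],[-1,0,0,0,0,0,0.8]]}}

```text
t: 4.9
tool_pos: [0.4365, -0.1902, 0.1308]
tool_rot: [-2.211, -2.23, 0.0]
contact_force: [0.8, 0.1, -0.4]
opening: 0.0769
grip_force: 0.0
```

>>> {"method": "jog_arm", "body": {"plan": [[-1,0,0,0,0,0,0.8],[-1,0,0,0,0,0,0.8],[-1,0,0,0,0,0,0.8],[-0.95,0,0,0,0,0,0.8],[0,0,0,0,0,0,0.8],[0,0,0,0,0,0,0.8]]}}

```text
t: 5.5
tool_pos: [0.4372, -0.2685, 0.1311]
tool_rot: [-2.214, -2.228, -0.0]
contact_force: [0.1, -0.9, -0.2]
opening: 0.0765
grip_force: 0.0
```

```bash
cat >> h.py <<'E'
def wrist(fn=None):
    o=ctrl.get_obs(); im,d=ctrl.get_image("wrist")
    if fn: cv2.imwrite("pics/"+fn,im[...,::-1])
    return o,im,d
def wproj(o,shape=(384,512)):  # rays in world + camera origin
    i=ctrl.camera_info("wrist");K,T=i["camera_matrix"],i["T_tool_cam"]
    v,u=np.mgrid[:shape[0],:shape[1]]; x=(u-K[0,2])/K[0,0];y=(v-K[1,2])/K[1,1];r=np.hypot(x,y)+1e-9
    ray=np.stack([np.sin(r)*x/r,np.sin(r)*y/r,np.cos(r)],-1)
    R=cv2.Rodrigues(o["tool_rot"])[0]
    return R@T[:3,3]+o["tool_pos"], ray@(R@T[:3,:3]).T, ray[...,2]
def wcloud(o,d):
    c,ray,cz=wproj(o); return c+ray*(d/cz)[...,None]
def rect(q):
    c,s,a=cv2.minAreaRect((q[:,:2]*1000).astype(np.float32)); return np.round(c,1),np.round(s,1),round(a,1)
def topface(P,d,guess,zt,rad,tol=.004):
    m=(d>.02)&(abs(P[...,2]-zt)<tol)&(np.hypot(P[...,0]-guess[0],P[...,1]-guess[1])<rad)
    q=P[m]; return len(q),(q.mean(0)*1e3).round(1),rect(q)
E
python3 - <<'E'
from h import *
o,im,d=wrist("w1.png");P=wcloud(o,d)
print(o["tool_pos"],"bench",np.median(P[200:300,100:200,2]))
print(topface(P,d,(.432,-.283),.034,.045))
E
```

```text
[ 0.43717956 -0.2685224   0.13108889] bench 0.0005569789315930385
(3113, array([ 429.5, -282.6,   34.4]), (array([ 429.3, -283.9]), array([56. , 56.8]), 44.6))
```

View pics/w1.png

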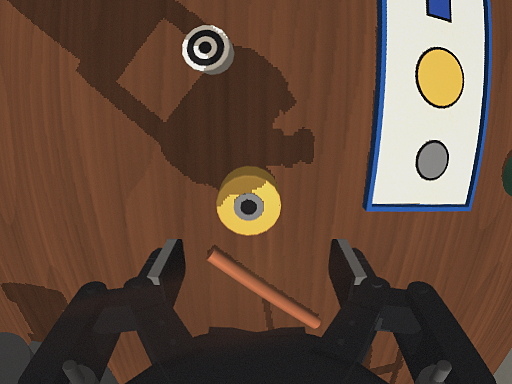

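>>> {"method": "jog_arm", "body": {"plan": [[-0.76,-0.36,0,0,0,0,0.8],[0,0,1,0,0,0,0.8],[0,0,1,0,0,0,0.8],[0,0,1,0,0,0,0.8],[0,0,1,0,0,0,0.8],[0,0,1,0,0,0,0.8],[0,0,1,0,0,0,0.8],[0,0,0.35,0,0,0,0.8]], "grip_force": 40}}

```text
t: 6.35
tool_pos: [0.429, -0.2817, 0.0021]
tool_rot: [-2.21, -2.227, 0.0]
contact_force: [-0.8, -0.1, -0.6]
opening: 0.0765
grip_force: 0.0
```

>>> {"method": "jog_arm", "body": {"plan": [[0,0,0,0,0,0,0.8],[0,0,0,0,0,0,0.1],[0,0,0,0,0,0,0.1],[0,0,0,0,0,0,0.1],[0,0,0,0,0,0,0.1],[0,0,0,0,0,0,0.1]]}}

```text
t: 6.95
tool_pos: [0.4313, -0.2845, 0.0058]
tool_rot: [2.213, 2.227, 0.001]
contact_force: [-0.3, 0.4, 7.2]
opening: 0.0569
grip_force: 43.6
```

>>> {"method": "jog_arm", "body": {"plan": [[0,0,-1,0,0,0,0.1],[0,0,-1,0,0,0,0.1],[0,0,-1,0,0,0,0.1],[0,0,-1,0,0,0,0.1],[0.6,1,0,0,0,0,0.1],[0.6,1,0,0,0,0,0.1],[0.6,1,0,0,0,0,0.1],[0.6,1,0,0,0,0,0.1]]}}

```text
t: 7.75
tool_pos: [0.5101, -0.2345, 0.0838]
tool_rot: [-2.214, -2.228, 0.0]
contact_force: [-0.2, 0.1, -1.6]
opening: 0.057
grip_force: 43.3
```

>>> {"method": "jog_arm", "body": {"plan": [[0.6,1,0,0,0,0,0.1],[0.6,1,0,0,0,0,0.1],[0.6,1,0,0,0,0,0.1],[0.6,1,0,0,0,0,0.1],[0.5,0.6,0,0,0,0,0.1],[0,0,0,0,0,0,0.1],[0,0,0,0,0,0,0.1]]}}

```text
t: 8.45
tool_pos: [0.6009, -0.1766, 0.0838]
tool_rot: [-2.213, -2.228, 0.002]
contact_force: [-0.9, -0.1, -2.0]
opening: 0.0566
grip_force: 43.3
```

```bash
python3 - <<'E'
from h import *
o,im,d=wrist("w2.png");P=wcloud(o,d)
print(o["tool_pos"],o["tool_rot"],o["opening"],o["contact_force"])
f,_=ctrl.get_image("top");cv2.imwrite("pics/t2.png",f[...,::-1])
E
```

```text
[ 0.60090277 -0.17659966  0.08376697] [-2.21308813e+00 -2.22827605e+00  1.55510932e-03] 0.05658148759456208 [-0.90356865 -0.09506465 -2.00503282]
```

View pics/w2.png

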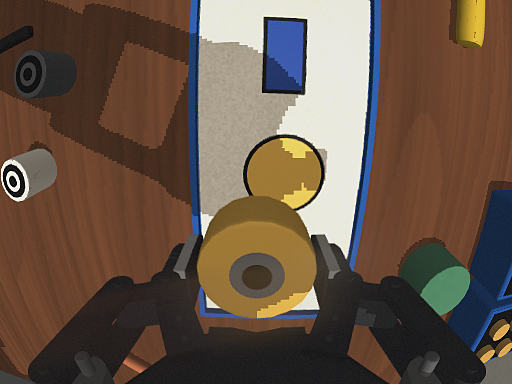

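```bash
cat >> h.py <<'E'
def wspot(o,im,guess,rad,z=.005,white=True):
    # fit outline region (non-white pixels, incl. edge) on the tray floor around a guess
    c,ray,_=wproj(o); Q=c+ray*((z-c[2])/ray[...,2])[...,None]
    hsv=cv2.cvtColor(im,cv2.COLOR_RGB2HSV)
    near=np.hypot(Q[...,0]-guess[0],Q[...,1]-guess[1])<rad
    m=near&((hsv[...,1]>90)|(hsv[...,2]<100))&(ray[...,2]<-.1)
    n,l,st,_=cv2.connectedComponentsWithStats(m.astype(np.uint8))
    k=1+np.argmax(st[1:,4]); q=Q[l==k]; return len(q),rect(q)
E
python3 - <<'E'
from h import *
im=cv2.imread("pics/w2.png")[...,::-1].copy()
o=ctrl.get_obs()
print(wspot(o,im,(.6236,-.1),.06)); print(wspot(o,im,(.6236,-.0673),.045))
c,ray,_=wproj(o);Q=c+ray*((.005-c[2])/ray[...,2])[...,None]
# black edge of wheel spot: fit circle of dark pixels
g=im.max(-1)
ang=np.arctan2(Q[...,1]+.1588,Q[...,0]-.6236); r=np.hypot(Q[...,0]-.6236,Q[...,1]+.1588)
m=(g<60)&(r>.024)&(r<.042)&(np.arange(384)[:,None]<200)
q=Q[m][:,:2]; A=np.c_[2*q,np.ones(len(q))]; s=np.linalg.lstsq(A,(q**2).sum(1),rcond=None)[0]
print("wspot",s[:2].round(4),np.sqrt(s[2]+s[:2]@s[:2]).round(4),m.sum())
_,d=ctrl.get_image("wrist");P=wcloud(o,d);print("held",topface(P,d,(.601,-.176),.112,.04,.006))
E
```

```text
(3156, (array([619.7, -68.5]), array([56.7, 31.9]), 88.4))
(3273, (array([619.7, -67.7]), array([58.3, 31.9]), 88.4))
wspot [ 0.6212 -0.1594] 0.0306 533
held (10667, array([ 600.2, -172.9,  112.3]), (array([ 597.8, -175.4]), array([57.4, 66.8]), 56.6))
```

>>> {"method": "jog_arm", "body": {"plan": [[0.41,0.55,0,0,0,0,0.1],[0.41,0.55,0,0,0,0,0.1],[0,0,1,0,0,0,0.1],[0,0,1,0,0,0,0.1],[0,0,1,0,0,0,0.1],[0,0,0.4,0,0,0,0.1],[0,0,0.2,0,0,0,0.1],[0,0,0,0,0,0,0.1]]}}

```text
t: 9.4
tool_pos: [0.6238, -0.16, 0.0124]
tool_rot: [2.214, 2.229, 0.0]
contact_force: [0.7, -0.1, -1.3]
opening: 0.057
grip_force: 43.3
```

>>> {"method": "jog_arm", "body": {"plan": [[0,-0.03,0.06,0,0,0,0.1],[0,0,0,0,0,0,0.1],[0,0,0,0,0,0,0.7],[0,0,0,0,0,0,0.7],[0,0,0,0,0,0,0.7],[0,0,0,0,0,0,0.7]]}}

```text
t: 10.0
tool_pos: [0.623, -0.1602, 0.0114]
tool_rot: [2.214, 2.228, 0.0]
contact_force: [-0.2, 0.2, 0.6]
opening: 0.0724
grip_force: 0.0
```

>>> {"method": "jog_arm", "body": {"plan": [[0,0,-1,0,0,0,0.7],[0,0,-1,0,0,0,0.7],[0,0,-1,0,0,0,0.7],[0,0,-1,0,0,0,0.7],[1,-1,-0.5,0,0,0,0.4],[1,-1,0,0,0,0,0.4],[1,-1,0,0,0,0,0.4],[1,-1,0,0,0,0,0.4]]}}

```text
t: 10.8
tool_pos: [0.5416, -0.08, 0.1013]
tool_rot: [2.214, 2.228, 0.0]
contact_force: [0.3, -0.3, 0.0]
opening: 0.0596
grip_force: 0.0
```

```bash
cat >> h.py <<'E'
def top():
    im,d=ctrl.get_image("top"); return im,d,cloud(d)
E
python3 - <<'E'
from h import *
im,d,P=top();cv2.imwrite("pics/t3.png",cv2.resize(im[100:190,240:390],None,fx=4,fy=4,interpolation=cv2.INTER_CUBIC)[...,::-1]);print("wheel top",topface(P,d,(.6236,-.159),.039,.045))
o,im,d=wrist();P=wcloud(o,d);print(o["tool_pos"]);print("wheel w",topface(P,d,(.6236,-.159),.039,.045));print("steel w",topface(P,d,(.4317,-.0678),.044,.03))
E
```

```text
wheel top (0, array([nan, nan, nan]), (array([0., 0.]), array([0., 0.]), 0.0))
[ 0.53855297 -0.07718219  0.10012311]
wheel w (331, array([ 634.4, -140.6,   38.8]), (array([ 635.1, -141.2]), array([12.5, 36.3]), 48.9))
steel w (1570, array([431.3, -67. ,  44.4]), (array([430.2, -68. ]), array([37.3, 36.9]), 76.9))h.py:29: RuntimeWarning: Mean of empty slice.
  q=P[m]; return len(q),(q.mean(0)*1e3).round(1),rect(q)
  ret = um.true_divide(
```

View pics/t3.png

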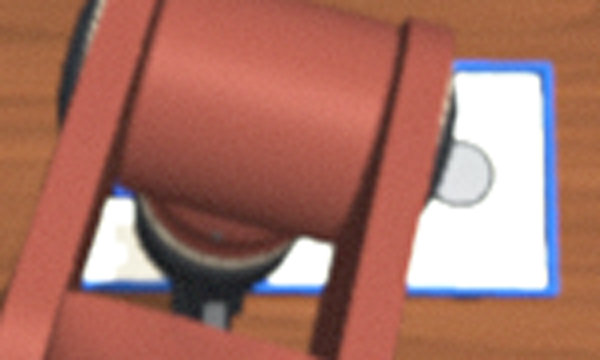

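>>> {"method": "jog_arm", "body": {"plan": [[0.09,-1,0,0,0,0,0.4],[0.09,-1,0,0,0,0,0.4],[0.1,-1,0,0,0,0,0.4],[0.09,-1,0,0,0,0,0.4],[0.1,-1,0,0,0,0,0.4],[0,-0.35,0,0,0,0,0.4],[0,0,0,0,0,0,0.4],[0,0,0,0,0,0,0.4]]}}

```text
t: 11.7
tool_pos: [0.4362, -0.0724, 0.1016]
tool_rot: [2.214, 2.227, 0.001]
contact_force: [-0.0, -0.3, -0.7]
opening: 0.06
grip_force: 0.0
```

```bash
python3 - <<'E'
from h import *
im,d,P=top();cv2.imwrite("pics/t4.png",cv2.resize(im[100:190,240:390],None,fx=4,fy=4,interpolation=cv2.INTER_CUBIC)[...,::-1]);print("wheel top",topface(P,d,(.6236,-.159),.039,.045))
o,im,d=wrist();P=wcloud(o,d);print(o["tool_pos"],o["tool_rot"]);print("steel w",topface(P,d,(.4317,-.0678),.044,.03))
E
```

```text
wheel top (464, array([ 624.1, -159.6,   39.2]), (array([ 624.4, -160.1]), array([55.4, 54.8]), 44.4))
[ 0.43629882 -0.07232182  0.10160622] [2.21385446e+00 2.22759249e+00 8.32280872e-04]
steel w (2004, array([429.4, -67. ,  44.7]), (array([429.5, -68.1]), array([37.2, 37.2]), 73.2))
```

View pics/t4.png

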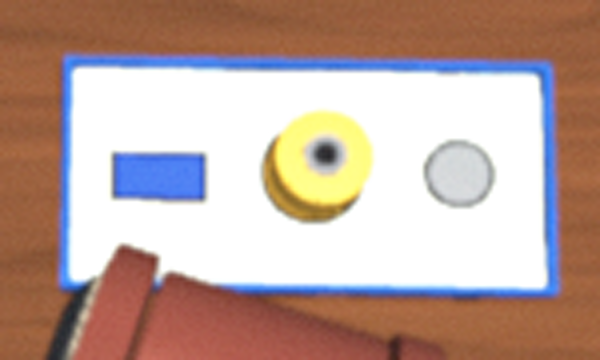

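>>> {"method": "jog_arm", "body": {"plan": [[0.22,-0.24,0,0,0,0,0.4],[0,0,1,0,0,0,0.4],[0,0,1,0,0,0,0.4],[0,0,1,0,0,0,0.4],[0,0,1,0,0,0,0.4],[0,0,0.65,0,0,0,0.4],[0,0,0,0,0,0,0.4],[0,0,0,0,0,0,0.4]]}}

```text
t: 12.6
tool_pos: [0.4307, -0.0676, 0.0084]
tool_rot: [2.214, 2.229, 0.0]
contact_force: [0.6, -0.5, 0.2]
opening: 0.0597
grip_force: 0.0
```

>>> {"method": "jog_arm", "body": {"plan": [[0,0,0,0,0,0,-0.3],[0,0,0,0,0,0,-0.3],[0,0,0,0,0,0,-0.3],[0,0,0,0,0,0,-0.3],[0,0,0,0,0,0,-0.3],[0,0,0,0,0,0,-0.3]], "grip_force": 60}}

```text
t: 13.2
tool_pos: [0.4316, -0.068, 0.0096]
tool_rot: [2.213, 2.227, 0.002]
contact_force: [-0.5, 0.7, 6.6]
opening: 0.0371
grip_force: 60.3
```

>>> {"method": "jog_arm", "body": {"plan": [[0,0,-1,0,0,0,-0.3],[0,0,-1,0,0,0,-0.3],[0,0,-1,0,0,0,-0.3],[0,0,-1,0,0,0,-0.3],[-0.93,1,0,0,0,0,-0.3],[-0.93,1,0,0,0,0,-0.3],[-0.93,1,0,0,0,0,-0.3],[-0.93,1,0,0,0,0,-0.3]]}}

```text
t: 14.0
tool_pos: [0.5111, -0.142, 0.0875]
tool_rot: [-2.214, -2.228, 0.0]
contact_force: [0.1, -1.4, -1.7]
opening: 0.0365
grip_force: 60.8
```

>>> {"method": "jog_arm", "body": {"plan": [[-0.93,1,0,0,0,0,-0.3],[-0.93,1,0,0,0,0,-0.3],[-0.93,1,0,0,0,0,-0.3],[-0.93,1,0,0,0,0,-0.3],[-0.93,1,0,0,0,0,-0.3],[-0.47,0.49,0,0,0,0,-0.3],[0,0,0,0,0,0,-0.3],[0,0,0,0,0,0,-0.3]]}}

```text
t: 14.8
tool_pos: [0.6206, -0.2427, 0.0871]
tool_rot: [-2.213, -2.227, 0.001]
contact_force: [-0.1, -0.4, -3.2]
opening: 0.0364
grip_force: 60.9
```

>>> {"method": "jog_arm", "body": {"plan": [[-0.1,0.04,0,0,0,0,-0.3],[0,0,1,0,0,0,-0.3],[0,0,1,0,0,0,-0.3],[0,0,1,0,0,0,-0.3],[0,0,0.4,0,0,0,-0.3],[0,0,0.18,0,0,0,-0.3],[0,0,0,0,0,0,-0.3]]}}

```text
t: 15.5
tool_pos: [0.6221, -0.245, 0.0166]
tool_rot: [-2.214, -2.229, 0.0]
contact_force: [-0.9, 0.7, -1.5]
opening: 0.0366
grip_force: 60.8
```

>>> {"method": "jog_arm", "body": {"plan": [[0,-0.03,0.07,0,0,0,-0.3],[0,0,0,0,0,0,-0.3],[0,0,0,0,0,0,0.3],[0,0,0,0,0,0,0.3],[0,0,0,0,0,0,0.3],[0,0,0,0,0,0,0.3]]}}

```text
t: 16.1
tool_pos: [0.6219, -0.2454, 0.0156]
tool_rot: [2.214, 2.228, 0.0]
contact_force: [0.4, -0.2, -0.3]
opening: 0.0559
grip_force: 0.0
```

>>> {"method": "jog_arm", "body": {"plan": [[0,0,-1,0,0,0,0.3],[0,0,-1,0,0,0,0.3],[0,0,-1,0,0,0,0.3],[0,0,-1,0,0,0,0.3],[0,0,-0.5,0,0,0,0.2],[1,-1,0,0,0,0,0.2],[1,-1,0,0,0,0,0.2],[1,-1,0,0,0,0,0.2]]}}

```text
t: 16.9
tool_pos: [0.5603, -0.1849, 0.1047]
tool_rot: [-2.214, -2.228, 0.0]
contact_force: [0.5, 0.5, -0.1]
opening: 0.0515
grip_force: 0.0
```

>>> {"method": "jog_arm", "body": {"plan": [[1,-1,0,0,0,0,0.2],[1,-1,0,0,0,0,0.2],[1,-1,0,0,0,0,0.2],[1,-1,0,0,0,0,0.2],[1,-1,0,0,0,0,0.2],[1,-1,0,0,0,0,0.2],[1,-1,0,0,0,0,0.2],[1,-0.25,0,0,0,0,0.2]]}}

```text
t: 17.7
tool_pos: [0.4133, -0.0256, 0.1043]
tool_rot: [-2.214, -2.227, 0.001]
contact_force: [1.3, 0.6, 0.4]
opening: 0.0514
grip_force: 0.0
```

>>> {"method": "jog_arm", "body": {"plan": [[1,0,0,0,0,0,0.2],[1,0,0,0,0,0,0.2],[1,0,0,0,0,0,0.2],[1,0,0,0,0,0,0.2],[0.7,0,0,0,0,0,0.2],[0,0,0,0,0,0,0.2],[0,0,0,0,0,0,0.2]]}}

```text
t: 18.4
tool_pos: [0.4144, 0.0674, 0.1049]
tool_rot: [2.214, 2.229, -0.001]
contact_force: [-0.6, 0.3, 0.6]
opening: 0.0513
grip_force: 0.0
```

```bash
python3 - <<'E'
from h import *
im,d,P=top();cv2.imwrite("pics/t5.png",cv2.resize(im[90:290,90:400],None,fx=2.5,fy=2.5,interpolation=cv2.INTER_CUBIC)[...,::-1]);print("wheel top",topface(P,d,(.6236,-.159),.039,.045));print("steel top",topface(P,d,(.6214,-.245),.049,.03))
print("nyl",topface(P,d,(.399,-.151),.044,.03))
o,im,d=wrist();P=wcloud(o,d);print(o["tool_pos"],o["tool_rot"]);print("block w",topface(P,d,(.397,.161),.036,.04))
E
```

```text
wheel top (469, array([ 624.2, -159.6,   39.1]), (array([ 624.2, -159.8]), array([55.5, 56.3]), 44.5))
steel top (210, array([ 623.3, -244.5,   49.3]), (array([ 623.1, -244.9]), array([36.1, 34.8]), 88.2))
nyl (227, array([ 398.8, -150.7,   44.4]), (array([ 398.9, -150.7]), array([36.2, 35.5]), 61.9))
[0.41450436 0.06712153 0.10493543] [ 2.21440907e+00  2.22838118e+00 -6.84169680e-04]
block w (2123, array([394.8, 160.6,  36.3]), (array([394.6, 160.8]), array([22.5, 49.9]), 9.2))
```

View pics/t5.png

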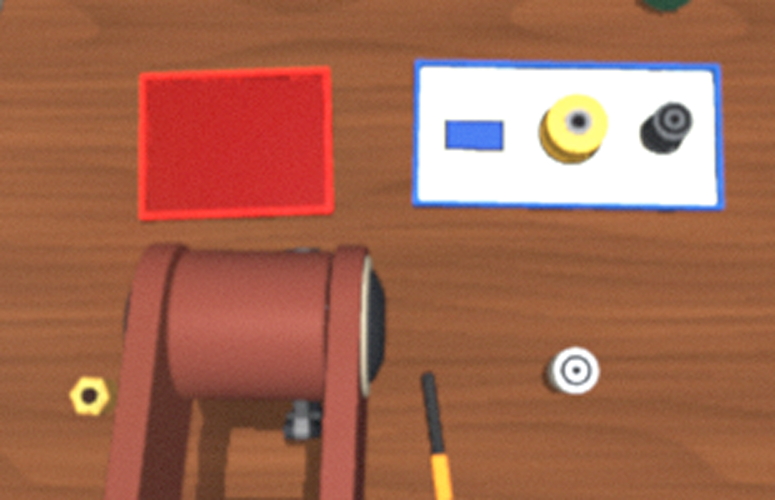

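>>> {"method": "jog_arm", "body": {"plan": [[0.94,-0.18,0,0,0,0,0.2],[0.94,-0.18,0,0,0,0,0.2],[0.94,-0.18,0,0,0,0,0.2],[0.93,-0.18,0,0,0,0,0.2],[0.93,-0.2,0,0,0,0,0.2],[0,0,0,0,0,-0.1,0.2],[0,0,0,0,0,-0.097,0.2],[0,0,0,0,0,0,0.2]]}}

```text
t: 19.3
tool_pos: [0.3958, 0.1605, 0.1051]
tool_rot: [2.037, 2.392, -0.0]
contact_force: [0.5, -0.1, 0.1]
opening: 0.0512
grip_force: 0.0
```

>>> {"method": "jog_arm", "body": {"plan": [[0,0,1,0,0,0,0.2],[0,0,1,0,0,0,0.2],[0,0,1,0,0,0,0.2],[0,0,1,0,0,0,0.2],[0,0,0,0,0,0,0.2],[0,0,0,0,0,0,0.2]]}}

```text
t: 19.9
tool_pos: [0.3956, 0.1606, 0.0252]
tool_rot: [-2.037, -2.391, 0.001]
contact_force: [0.2, -0.0, 0.9]
opening: 0.0511
grip_force: 0.0
```

>>> {"method": "jog_arm", "body": {"plan": [[0,0,0.9,0,0,0,0.2],[0,0,0,0,0,0,0.2],[0,0,0,0,0,0,-0.7],[0,0,0,0,0,0,-0.7],[0,0,0,0,0,0,-0.7],[0,0,0,0,0,0,-0.7],[0,0,0,0,0,0,-0.7],[0,0,0,0,0,0,-0.7]], "grip_force": 40}}

```text
t: 20.7
tool_pos: [0.3967, 0.1612, 0.0085]
tool_rot: [2.035, 2.392, 0.002]
contact_force: [-2.1, -0.4, 6.8]
opening: 0.0211
grip_force: 40.8
```

>>> {"method": "jog_arm", "body": {"plan": [[0,0,-1,0,0,0,-0.7],[0,0,-1,0,0,0,-0.7],[0,0,-1,0,0,0,-0.7],[0,0,-1,0,0,0,-0.7],[0,0,0,0,0,0.116,-0.7],[0,0,0,0,0,0.115,-0.7],[-0.93,0.95,0,0,0,0,-0.7],[-0.93,0.95,0,0,0,0,-0.7]]}}

```text
t: 21.5
tool_pos: [0.4324, 0.1229, 0.0865]
tool_rot: [-2.242, -2.2, 0.001]
contact_force: [0.7, 0.4, -2.1]
opening: 0.0215
grip_force: 39.9
```

>>> {"method": "jog_arm", "body": {"plan": [[-0.93,0.95,0,0,0,0,-0.7],[-0.93,0.95,0,0,0,0,-0.7],[-0.93,0.95,0,0,0,0,-0.7],[-0.93,0.95,0,0,0,0,-0.7],[-0.93,0.95,0,0,0,0,-0.7],[-0.93,0.95,0,0,0,0,-0.7],[-0.93,0.95,0,0,0,0,-0.7],[-0.93,0.95,0,0,0,0,-0.7]]}}

```text
t: 22.3
tool_pos: [0.5818, -0.0295, 0.0862]
tool_rot: [-2.243, -2.198, 0.001]
contact_force: [-0.2, 0.3, -2.5]
opening: 0.0213
grip_force: 39.9
```

>>> {"method": "jog_arm", "body": {"plan": [[-0.93,0.95,0,0,0,0,-0.7],[-0.93,0.95,0,0,0,0,-0.7],[0,0,1,0,0,0,-0.7],[0,0,1,0,0,0,-0.7],[0,0,0.5,0,0,0,-0.7],[0,0,0,0,0,0,-0.7],[0,0,0,0,0,0,-0.7]]}}

```text
t: 23.0
tool_pos: [0.619, -0.0666, 0.0372]
tool_rot: [-2.244, -2.199, 0.0]
contact_force: [0.5, -0.3, -1.7]
opening: 0.0216
grip_force: 40.0
```

>>> {"method": "jog_arm", "body": {"plan": [[-0.03,0.09,0.8,0,0,0,-0.7],[0,0,0.35,0,0,0,-0.7],[0,0,0,0,0,0,-0.7],[0,0,0,0,0,0,-0.7]]}}

```text
t: 23.4
tool_pos: [0.6206, -0.0673, 0.0137]
tool_rot: [-2.244, -2.198, 0.001]
contact_force: [0.2, -0.3, -3.0]
opening: 0.0212
grip_force: 40.2
```

>>> {"method": "jog_arm", "body": {"plan": [[0,0,0,0,0,0,-0.1],[0,0,0,0,0,0,-0.1],[0,0,0,0,0,0,-0.1],[0,0,0,0,0,0,-0.1],[0,0,-1,0,0,0,-0.1],[0,0,-1,0,0,0,-0.1],[0,0,-1,0,0,0,-0.1],[0,0,-1,0,0,0,0.1]]}}

```text
t: 24.2
tool_pos: [0.6208, -0.0674, 0.095]
tool_rot: [2.244, 2.199, 0.0]
contact_force: [-0.5, -0.0, -0.7]
opening: 0.0469
grip_force: 0.0
```

>>> {"method": "jog_arm", "body": {"plan": [[0.62,-1,-0.5,0,0,0,0.1],[0.62,-1,0,0,0,0,0.1],[0.62,-1,0,0,0,0,0.1],[0.62,-1,0,0,0,0,0.1],[0.62,-1,0,0,0,0,0.1],[0.62,-1,0,0,0,0,0.1],[0.62,-1,0,0,0,0,0.1],[0.62,-1,0,0,0,0,0.1]]}}

```text
t: 25.0
tool_pos: [0.4621, 0.0355, 0.1043]
tool_rot: [2.244, 2.198, 0.001]
contact_force: [0.1, 0.7, -0.2]
opening: 0.0471
grip_force: 0.0
```

>>> {"method": "jog_arm", "body": {"plan": [[0.62,-1,0,0,0,0,0.1],[0.6,-0.85,0,0,0,0,0.1],[0,0,0,0,0,0,0.1],[0,0,0,0,0,0,0.1]]}}

```text
t: 25.4
tool_pos: [0.4267, 0.0601, 0.1045]
tool_rot: [2.242, 2.199, 0.001]
contact_force: [-0.3, -0.5, -1.0]
opening: 0.0469
grip_force: 0.0
```

```bash
python3 - <<'E'
from h import *
im,d,P=top();cv2.imwrite("pics/t6.png",im[...,::-1])
print("wheel",topface(P,d,(.6236,-.159),.039,.045));print("steel",topface(P,d,(.6214,-.245),.049,.03));print("block",topface(P,d,(.621,-.067),.041,.035))
o,im,d=wrist("w3.png");P=wcloud(o,d);print(o["tool_pos"],o["tool_rot"])
for n,g,z in(("c1",(.479,.110),.033),("c2",(.4262,.06),.046),("c3",(.3555,.0608),.033)): print(n,topface(P,d,g,z,.024))
E
```

```text
wheel (473, array([ 624.1, -159.9,   39.1]), (array([ 624.3, -160.1]), array([56., 55.]), 77.9))
steel (210, array([ 623.1, -244.5,   49.2]), (array([ 623. , -245.4]), array([36.8, 35.4]), 88.9))
block (204, array([621.4, -66. ,  41.1]), (array([621.6, -65.6]), array([48.2, 22.4]), 89.5))
[0.42707762 0.05990836 0.10456528] [2.24303340e+00 2.19795997e+00 1.18959874e-03]
c1 (239, array([476.2, 110.7,  32.8]), (array([476.2, 110.8]), array([19.9, 19.3]), 73.5))
c2 (461, array([424.7,  60.1,  45.7]), (array([424.4,  59.8]), array([27.5, 27.2]), 89.1))
c3 (237, array([352.8,  60.5,  32.3]), (array([352.9,  60.5]), array([19.3, 19.2]), 83.3))
```

View pics/w3.png

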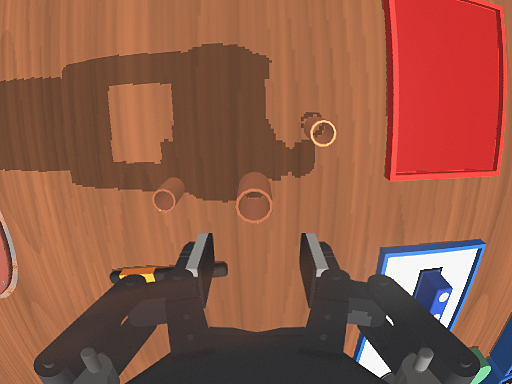

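>>> {"method": "jog_arm", "body": {"plan": [[0,-0.04,0,0,0,0,0.1],[0,0,1,0,0,0,0.1],[0,0,1,0,0,0,0.1],[0,0,1,0,0,0,0.1],[0,0,1,0,0,0,0.1],[0,0,0.8,0,0,0,0.1],[0,0,0,0,0,0,0.1]], "grip_force": 30}}

```text
t: 26.2
tool_pos: [0.4237, 0.0599, 0.0057]
tool_rot: [-2.242, -2.195, 0.006]
contact_force: [-0.0, 0.1, 0.1]
opening: 0.0469
grip_force: 0.0
```

>>> {"method": "jog_arm", "body": {"plan": [[0,0,0,0,0,0,-0.5],[0,0,0,0,0,0,-0.5],[0,0,0,0,0,0,-0.5],[0,0,0,0,0,0,-0.5],[0,0,0,0,0,0,-0.5],[0,0,0,0,0,0,-0.5]]}}

```text
t: 26.8
tool_pos: [0.4261, 0.0601, 0.0088]
tool_rot: [2.243, 2.198, 0.001]
contact_force: [0.1, 1.0, 2.4]
opening: 0.0273
grip_force: 29.8
```

>>> {"method": "jog_arm", "body": {"plan": [[0,0,-1,0,0,0,-0.5],[0,0,-1,0,0,0,-0.5],[0,0,-1,0,0,0,-0.5],[0,0,-1,0,0,0,-0.5],[0.38,1,0,0,0,0,-0.5],[0.38,1,0,0,0,0,-0.5],[0.38,1,0,0,0,0,-0.5],[0.38,1,0,0,0,0,-0.5]]}}

```text
t: 27.6
tool_pos: [0.5067, 0.0893, 0.0879]
tool_rot: [-2.244, -2.199, 0.0]
contact_force: [0.5, -0.3, 0.2]
opening: 0.0278
grip_force: 29.7
```

>>> {"method": "jog_arm", "body": {"plan": [[0.38,1,0,0,0,0,-0.5],[0.38,1,0,0,0,0,-0.5],[0.38,1,0,0,0,0,-0.5],[0.38,1,0,0,0,0,-0.5],[0.38,1,0,0,0,0,-0.5],[0,0,1,0,0,0,-0.5],[0,0,1,0,0,0,-0.5],[0,0,0.6,0,0,0,-0.5]]}}

```text
t: 28.4
tool_pos: [0.6057, 0.1249, 0.0339]
tool_rot: [-2.242, -2.198, 0.004]
contact_force: [0.0, -0.4, -0.6]
opening: 0.0273
grip_force: 29.7
```

>>> {"method": "jog_arm", "body": {"plan": [[0,0,0,0,0,0,-0.5],[0,0,0,0,0,0,-0.5]]}}

```text
t: 28.6
tool_pos: [0.6069, 0.1249, 0.0362]
tool_rot: [-2.244, -2.199, 0.0]
contact_force: [-0.2, -0.9, 0.2]
opening: 0.0275
grip_force: 29.7
```

>>> {"method": "jog_arm", "body": {"plan": [[0,0,0.8,0,0,0,-0.5],[0,0,0.3,0,0,0,-0.5],[0,0,0,0,0,0,-0.5],[0,0,0,0,0,0,-0.5],[0,0,0,0,0,0,0.1],[0,0,0,0,0,0,0.1],[0,0,0,0,0,0,0.1],[0,0,0,0,0,0,0.1]]}}

```text
t: 29.4
tool_pos: [0.6069, 0.1249, 0.0141]
tool_rot: [2.244, 2.199, 0.0]
contact_force: [0.0, 0.4, -0.6]
opening: 0.0473
grip_force: 0.0
```

>>> {"method": "jog_arm", "body": {"plan": [[0,0,-1,0,0,0,0.1],[0,0,-1,0,0,0,0.1],[0,0,-1,0,0,0,0.1],[0,0,-1,0,0,0,0.1],[0.63,-1,-0.5,0,0,0,0.2],[0.63,-1,0,0,0,0,0.2],[0.63,-1,0,0,0,0,0.2],[0.63,-1,0,0,0,0,0.2]]}}

```text
t: 30.2
tool_pos: [0.5273, 0.1773, 0.1043]
tool_rot: [2.244, 2.198, 0.001]
contact_force: [0.6, -1.1, -0.2]
opening: 0.0511
grip_force: 0.0
```

>>> {"method": "jog_arm", "body": {"plan": [[0.63,-1,0,0,0,0,0.2],[0.63,-1,0,0,0,0,0.2],[0.63,-1,0,0,0,0,0.2],[0.63,-1,0,0,0,0,0.2],[0.63,-1,0,0,0,0,0.2],[0.63,-1,0,0,0,0,0.2],[0.63,-1,0,0,0,0,0.2],[0.4,-0.58,0,0,0,0,0.2]]}}

```text
t: 31.0
tool_pos: [0.3771, 0.2768, 0.1041]
tool_rot: [-2.243, -2.2, -0.0]
contact_force: [-0.0, 0.1, -0.3]
opening: 0.0512
grip_force: 0.0
```

>>> {"method": "jog_arm", "body": {"plan": [[0,0,0,0,0,0,0.2],[0,0,0,0,0,0,0.2]]}}

```text
t: 31.2
tool_pos: [0.3788, 0.2761, 0.1043]
tool_rot: [2.243, 2.199, 0.001]
contact_force: [0.6, -0.2, 0.6]
opening: 0.0512
grip_force: 0.0
```

```bash
python3 - <<'E'
from h import *
im,d,P=top()
print("coupl",topface(P,d,(.608,.125),.051,.03))
o,im,d=wrist("w4.png");P=wcloud(o,d);print(o["tool_pos"],o["tool_rot"])
print("nut",topface(P,d,(.3785,.2763),.037,.024))
m=(d>.02)&(abs(P[...,2]-.037)<.004)&(np.hypot(P[...,0]-.3785,P[...,1]-.2763)<.026);q=P[m][:,:2]
h=[np.ptp(q@[np.cos(t),np.sin(t)]) for t in np.radians(range(-30,30,3))];print(np.round(np.array(h)*1e3,1))
E
```

```text
coupl (47, array([607.1, 124.8,  50.8]), (array([607.6, 124.4]), array([25.9, 25.3]), 4.0))
[0.37906969 0.27597632 0.10433084] [2.24379095e+00 2.19800664e+00 7.88782043e-04]
nut (1316, array([376.3, 277.4,  36.8]), (array([376.3, 276.9]), array([33.8, 30. ]), 85.5))
[34.1 33.9 33.6 33.2 32.7 32.1 31.5 30.9 30.2 30.1 30.8 31.5 32.2 32.7
 33.2 33.6 33.8 34.  34.1 34.1]
```

View pics/w4.png

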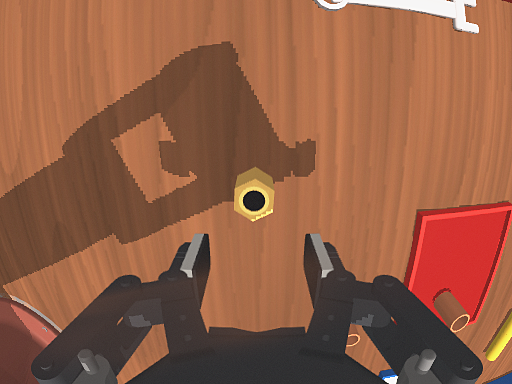

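>>> {"method": "jog_arm", "body": {"plan": [[0.05,-0.05,0,0,0,0.075,0.2],[0,0,1,0,0,0,0.2],[0,0,1,0,0,0,0.2],[0,0,1,0,0,0,0.2],[0,0,1,0,0,0,0.2],[0,0,0.8,0,0,0,0.2],[0,0,0,0,0,0,0.2]], "grip_force": 50}}

```text
t: 32.0
tool_pos: [0.3761, 0.2757, 0.0057]
tool_rot: [-2.308, -2.129, 0.008]
contact_force: [-0.3, 0.4, 0.2]
opening: 0.0513
grip_force: 0.0
```

>>> {"method": "jog_arm", "body": {"plan": [[0,0,0,0,0,0,-0.5],[0,0,0,0,0,0,-0.5],[0,0,0,0,0,0,-0.5],[0,0,0,0,0,0,-0.5],[0,0,0,0,0,0,-0.5],[0,0,0,0,0,0,-0.5]]}}

```text
t: 32.6
tool_pos: [0.3782, 0.2776, 0.0091]
tool_rot: [2.307, 2.131, 0.003]
contact_force: [0.5, -0.9, 5.2]
opening: 0.0295
grip_force: 50.4
```

>>> {"method": "jog_arm", "body": {"plan": [[0,0,-1,0,0,0,-0.5],[0,0,-1,0,0,0,-0.5],[0,0,-1,0,0,0,-0.5],[0,0,-1,0,0,0,-0.5],[0,0,0,0,0,0,-0.5]]}}

```text
t: 33.1
tool_pos: [0.379, 0.2782, 0.0907]
tool_rot: [2.307, 2.131, 0.008]
contact_force: [-0.5, 1.0, -1.1]
opening: 0.0295
grip_force: 49.8
```

>>> {"method": "jog_arm", "body": {"plan": [[-0.25,0.97,0,0,0,0,-0.5],[-0.25,0.97,0,0,0,0,-0.5],[-0.25,0.97,0,0,0,0,-0.5],[-0.25,0.97,0,0,0,0,-0.5],[-0.25,0.97,0,0,0,0,-0.5],[-0.25,0.97,0,0,0,0,-0.5],[-0.25,0.97,0,0,0,0,-0.5],[-0.25,0.97,0,0,0,0,-0.5]]}}

```text
t: 33.9
tool_pos: [0.5285, 0.2245, 0.0859]
tool_rot: [-2.307, -2.131, 0.004]
contact_force: [-0.8, 0.7, -1.7]
opening: 0.0292
grip_force: 49.8
```

>>> {"method": "jog_arm", "body": {"plan": [[-0.25,0.97,0,0,0,0,-0.5],[-0.25,0.97,0,0,0,0,-0.5],[-0.25,0.97,0,0,0,0,-0.5],[-0.25,0.97,0,0,0,0,-0.5],[0,0,1,0,0,0,-0.5],[0,0,1,0,0,0,-0.5],[0,0,0.6,0,0,0,-0.5],[0,0,0,0,0,0,-0.5]]}}

```text
t: 34.7
tool_pos: [0.6018, 0.1985, 0.032]
tool_rot: [-2.305, -2.129, 0.009]
contact_force: [-0.1, -0.3, -1.0]
opening: 0.0293
grip_force: 49.8
```

>>> {"method": "jog_arm", "body": {"plan": [[0,0,0,0,0,0,-0.5]]}}

```text
t: 34.8
tool_pos: [0.6042, 0.199, 0.0355]
tool_rot: [-2.307, -2.132, 0.001]
contact_force: [-0.0, -0.4, -1.0]
opening: 0.0293
grip_force: 49.8
```

>>> {"method": "jog_arm", "body": {"plan": [[0,0,0.7,0,0,0,-0.5],[0,0,0.33,0,0,0,-0.5],[0,0,0,0,0,0,-0.5],[0,0,0,0,0,0,-0.5],[0,0,0,0,0,0,0.1],[0,0,0,0,0,0,0.1],[0,0,0,0,0,0,0.1],[0,0,0,0,0,0,0.1]]}}

```text
t: 35.6
tool_pos: [0.6048, 0.199, 0.0157]
tool_rot: [2.308, 2.132, 0.0]
contact_force: [-0.6, 0.3, 0.5]
opening: 0.047
grip_force: 0.0
```

>>> {"method": "jog_arm", "body": {"plan": [[0,0,-1,0,0,0,0.1],[0,0,-1,0,0,0,0.1],[0,0,-1,0,0,0,0.1],[0,0,-1,0,0,0,0.1],[0,0,-1,0,0,0,0.1],[0.5,-1,-1,0,0,0,0.1],[0.5,-1,-1,0,0,0,0.1],[0.5,-1,0,0,0,0,0.1]]}}

```text
t: 36.4
tool_pos: [0.5488, 0.2345, 0.1596]
tool_rot: [2.306, 2.129, 0.009]
contact_force: [-0.3, 0.7, -0.6]
opening: 0.0472
grip_force: 0.0
```

>>> {"method": "jog_arm", "body": {"plan": [[0.5,-1,0,0,0,0,0.1],[0.5,-1,0,0,0,0,0.1],[0.5,-1,0,0,0,0,0.1],[0.5,-1,0,0,0,0,0.1],[0.5,-1,0,0,0,0,0.1],[0.5,-1,0,0,0,0,0.1],[0,0,0,0,0,0,0.1],[0,0,0,0,0,0,0.1]]}}

```text
t: 37.2
tool_pos: [0.4322, 0.3031, 0.1555]
tool_rot: [2.306, 2.132, 0.0]
contact_force: [0.4, 0.6, -0.0]
opening: 0.0473
grip_force: 0.0
```

```bash
python3 - <<'E'
from h import *
im,d,P=top();cv2.imwrite("pics/t7.png",im[...,::-1])
for n,g,z in(("wheel",(.6236,-.159),.039),("steel",(.6214,-.245),.049),("block",(.621,-.067),.041),("coupl",(.607,.125),.051),("nut",(.604,.199),.041),("nyl",(.399,-.151),.044)):print(n,topface(P,d,g,z,.035))
E
```

```text
wheel (463, array([ 624.3, -159.6,   39.1]), (array([ 624.2, -159.9]), array([55.4, 55.8]), 45.1))
steel (211, array([ 623.1, -244.4,   49.4]), (array([ 623.3, -245.2]), array([36.2, 35. ]), 83.5))
block (205, array([621.3, -66.3,  41.1]), (array([621.5, -65.6]), array([48.1, 21.3]), 89.1))
coupl (45, array([607. , 124.7,  51. ]), (array([607.6, 124.4]), array([25.3, 25.5]), 4.0))
nut (151, array([605.7, 198.5,  41.9]), (array([606.7, 199. ]), array([32. , 29.9]), 24.9))
nyl (227, array([ 399. , -150.9,   44.4]), (array([ 399.6, -151.7]), array([35.7, 34.9]), 89.6))
```

View pics/t7.png

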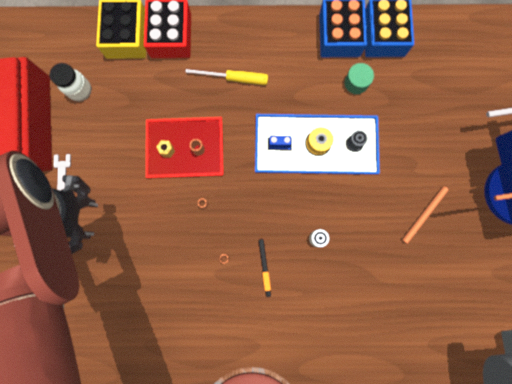

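The last top view shows all three parts on their outlines in the blue tray: block (279,142), wheel (320,140) and roller (357,140). The nut (165,148) and coupling (196,146) stand in the red tray, and the nylon roller (319,238) hasn't moved.

```bash
python3 -c "
from station import ctrl
print(ctrl.finish_job())"
```

```text
the job is handed in; nothing more can be done
None
```

I handed the job in at about 37 s: the wheel, steel roller and block stand within about 2 mm of their outline centres, the largest coupling and the nut stand in the red tray, and the nylon roller was left in place; no verdict came back.

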